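# Nest the plain cutters and put them away in their tin

## Task

Put the set of three plain round cutters away: stand them upright in the shallow base of their tin, nested one over the other from the smallest to the largest, then set the deep cover over them so that it sits down flat inside the base's rim. The scalloped cutters belong to another set: leave them, the dough scraper and the ramekin where they are.

Things in the scene. Friction and masses are not known exactly. Their poses are not given: they have to be found in the camera images.
- small_cutter: smallest plain round cutter: open steel ring 44 mm wide, 18 mm tall, wall 2 mm (rim bead +1 mm); a 15 mm steel band arches over it along x, its black grip 28 long (x), 18 wide (y), 10 high, top 40 mm above the lower edge. 60 g. Origin: centre at the lower edge, z up. Goes under the others
- medium_cutter: middle plain round cutter: open steel ring 70 mm wide, 28 mm tall, wall 2 mm (rim bead +1 mm); a 15 mm steel band arches over it along x, its black grip 36 long (x), 18 wide (y), 10 high, top 58 mm above the lower edge. 90 g. Origin: centre at the lower edge, z up. Over the small one: 10 mm play all round, grips 8 mm apart; keep fingertips within 14 mm of this grip's top
- large_cutter: largest plain round cutter: open steel ring 96 mm wide, 38 mm tall, wall 2 mm (rim bead +1 mm); a 15 mm steel band arches over it along x, its black grip 44 long (x), 18 wide (y), 10 high, top 76 mm above the lower edge. 130 g. Origin: centre at the lower edge, z up. Over the medium one: 10 mm play all round, grips 8 mm apart; keep fingertips within 14 mm of this grip's top
- small_scalloped: small scalloped cutter of another set: like the plain ones, but its steel wall is wavy like a flower, about 65 mm wide over the lobes, 24 mm tall; band along x, black grip 32 x 18 x 10 mm, top at 50 mm. Origin: centre at the lower edge, z up
- large_scalloped: large scalloped cutter of another set: like the plain ones, but its steel wall is wavy like a flower, about 90 mm wide over the lobes, 34 mm tall; band along x, black grip 40 x 18 x 10 mm, top at 68 mm. Origin: centre at the lower edge, z up
- tin_base: loose round base of the storage tin: shallow metal dish 145 mm wide, 12 mm high, inner width 137 mm, inner floor 3 mm above its underside. About 350 g. Origin: centre of the underside, z up
- tin_cover: deep round cover of the tin, a metal cup open below: 122 mm wide (124 at the lower edge), inner width 118, 84 high, ceiling 82 mm above the lower edge; on top a round black knob 25 mm wide from 94 to 104 mm, top at 107 mm, above a 14 mm neck. 220 g. Origin: centre at the lower edge, z up. Stands inside the base's rim with about 6 mm play all round
- bench_scraper: bystander: dough scraper lying flat, 98 x 126 mm, steel blade with a black bar grip 15 mm high. Origin: centre of its underside
- flour_ramekin: bystander: small cream-white ramekin, 66 mm wide, 38 mm high. Origin: centre of its underside
There are look-alikes about, which are no part of the job. Leave any green or purple look-alike of the medium_cutter alone.

How it is judged (in metres and radians):
On the way, in this order (a step that is already met when the one before it is completed fails the run):
1. the small plain cutter stands in the tin's base (horizontal distance between small_cutter and tin_base below 0.03 m and z of small_cutter in the frame of tin_base below 0.007 m and angle between small_cutter's own z axis and vertical below 0.1 rad), for 0.2 s.
2. the medium plain cutter stands in the base, over the small one (all of step 1 and horizontal distance between medium_cutter and tin_base below 0.03 m and z of medium_cutter in the frame of tin_base below 0.007 m and angle between medium_cutter's own z axis and vertical below 0.1 rad), for 0.2 s.
3. the large plain cutter stands in the base, over the other two (all of step 2 and horizontal distance between large_cutter and tin_base below 0.03 m and z of large_cutter in the frame of tin_base below 0.007 m and angle between large_cutter's own z axis and vertical below 0.1 rad), for 0.2 s.
4. the cover stands in the base over the nest (horizontal distance between tin_cover and tin_base below 0.015 m and z of tin_cover in the frame of tin_base below 0.007 m and angle between tin_cover's own z axis and vertical below 0.06 rad), for 0.2 s.
At the end, for the whole second after the job is handed in: Plain cutters upright (0.1 rad) on the base's floor (under 7 mm above its underside), each within 30 mm of its centre; cover level (0.06 rad) on that floor over them, within 15 mm of centre; base flat, all at rest; scalloped cutters, scraper and ramekin moved under 20 mm and not tipped (all of step 3 and all of step 4 and angle between tin_base's own z axis and vertical below 0.05 rad and linear speed of each of small_cutter, medium_cutter, large_cutter, tin_cover, tin_base below 0.02 m/s and distance of each of small_scalloped, large_scalloped, bench_scraper, flour_ramekin from where it was at the start of the episode below 0.02 m and angle between each of small_scalloped, large_scalloped, bench_scraper, flour_ramekin's own z axis and vertical below 0.1 rad); the robot touches nothing.
It fails at once if the small scalloped is moved by more than 20 mm or tipped (distance of small_scalloped from where it was at the start of the episode above 0.02 m or angle between small_scalloped's own z axis and vertical above 0.3 rad).
It fails at once if the large scalloped is moved by more than 20 mm or tipped (distance of large_scalloped from where it was at the start of the episode above 0.02 m or angle between large_scalloped's own z axis and vertical above 0.3 rad).
It fails at once if the bench scraper is moved by more than 20 mm or tipped (distance of bench_scraper from where it was at the start of the episode above 0.02 m or angle between bench_scraper's own z axis and vertical above 0.3 rad).
It fails at once if the flour ramekin is moved by more than 20 mm or tipped (distance of flour_ramekin from where it was at the start of the episode above 0.02 m or angle between flour_ramekin's own z axis and vertical above 0.3 rad).
It also fails if it takes over 125 s, if anything falls off the work surface, if the arm or the gripper's body presses on something with over 40 N, if the wrist force passes 120 N, or if a joint passes its speed limit or range.

## Robot

A 6-joint arm with a two-finger parallel gripper is mounted at the origin on a cart in front of the work surface, level with it; the furniture and walls round the work are solid. World frame = base frame: x ahead of the robot, y to its left, z up, the work surface at z = 0. Lengths are in m, angles in degrees, forces in N, time in s.
With the tool pointing down it reaches from about 0.35 to 0.875 m from the base axis. Payload 4.2 kg.
Tool frame: the origin (TCP) lies midway between the tips of the shut fingers; the grasp point (between the pads) lies 19 mm behind it; z points along the fingers, y is the line along which they close (so a half turn about z gives the same grasp; the last joint's range is limited). The gripper opens to 87 mm and grips with 3 to 60 N. Pads are 19 mm wide; open, the fingers measure 117 mm over their backs; the gripper's body (75 mm by 190 mm) begins 51 mm behind the grasp point.
Start: joints at [14.817, 22.042, 0.453, 0, -68.411, -14.817], TCP at [0.625, 0, 0.223] pointing down, gripper open.
Joint ranges: [-179.83, 179.83], [-69.29, 118.12], [-61.27, 80.66], [-181.25, 117.63], [-171.15, -9.14], [-177.46, 177.46]. Speed limits (degrees/s): [159.86, 159.86, 180, 180, 180, 180].

## Interface

Orientations are given as a 3x3 rotation matrix whose columns are the frame's x, y, z axes.
In Python, from station import sensors, eyes, workorder gives the robot as it stands.
- The arm moves only by the tool move_tool, called by a JSON object that holds its "op" and its "data", one argument or row to a line. Schema: {"type":"object","properties":{"ticks":{"type":"array","items":{"type":"array","items":{"type":"number"},"minItems":7,"maxItems":7},"minItems":1,"maxItems":8},"only":{"type":"string"},"quiet":{"type":"boolean"},"lines":{"type":"string"}},"required":["ticks"],"additionalProperties":false}. ticks is a list of rows, 1 to 8 of them, each of 7 numbers: the opening from 0.0 (shut) to 1.0 (fully open), then dx, dy, dz in a scale on which 1.0 is 50 cm, then a rotation vector rx, ry, rz in normalised numbers (1 is 180 degrees); each row is the pose to reach, as a shift and turn from the pose commanded when the call began, along the tool's axes at that moment; what a row does not reach only later rows make up. A row lasts 1/10 s, in which the tool goes at most 0.05 m and 8.59 degrees, less where a joint would pass 70% of its speed; a pose out of reach is approached as far as the arm can. The fingers move at their own pace and stop on an object; the grip force is fixed at half the most. Time passes only in rows, so rows that do not move let the fingers close. The tool returns the time, the measured TCP pose, the force, the opening and the grip force at its end. only (a regular expression) keeps the lines of the reply that match it, lines (a string "A,B") keeps lines A to B, and quiet returns only ok. No shift or turn number may pass 1 either way. Input that does not fit is refused with a message, and nothing moves.
- sensors.sense(): the state, without advancing time (a new reading comes with each control period).
- eyes.capture(name): name is "scene" or "side" or "wrist"; returns a dict with "pixels" (384x512x3 uint8, red, green, blue), "z_map" (384x512 float32, m along the optical axis (not along the pixel's ray), 0 where there is no reading), "K" (3x3 intrinsics, pixels), "distortion" ([k1, k2, p1, p2, k3] as OpenCV has them; the pictures are not rectified), "world_from_camera" (4x4, takes a point from camera to world coordinates). Camera axes: x right, y up, looking along -z (the intrinsics and any distortion apply to the point x, -y, -z); pixel columns grow to the right and rows downward; lengths in m; the calibration is good to about 2 mm. A picture is of the moment at which its call begins.
- workorder.finish_job(): hands the job in; it is judged then, once.
The state is a dict: "time_s": time; "joints": joint angles; "joint_velocities": joint speeds; "effort": joint torques, N m; "tcp_pos": TCP position; "ee_rot": TCP orientation; "wrist_force": force on the tool from outside, world axes, zero at the start; "moment": the same for the moment, N m; "gripper_width": opening from 0.0 (shut) to 1.0 (fully open); "gripper_force": force on a finger pad.
Only numpy, scipy, OpenCV 4.12 (cv2) and the standard library are available. Lean on these libraries where they do the work, as an engineer would, in place of code of your own. Each camera call takes 0.05 s, during which the arm holds its last target. There are 200 camera calls.

## Working session

There is one attempt and no reset: what is moved stays moved. The work goes in short steps, Python scripts to look and compute and a tool call to move; the robot and the scene stay as the last step left them, time stands still between calls to the robot, and variables do not carry over. Pictures are saved under pics/ and viewed, at most 14 in all, crops included, and the job is handed in when it is done.

```bash
ls; mkdir -p pics
```

Create h.py:
```python
import numpy as np, cv2
from station import sensors, eyes, workorder
def cap(n,f=None):
    c=eyes.capture(n)
    if f: cv2.imwrite('pics/'+f,c['pixels'][:,:,::-1])
    np.savez('/tmp/%s.npz'%n,**{k:np.asarray(v) for k,v in c.items()})
    return c
def load(n): return dict(np.load('/tmp/%s.npz'%n))
def cloud(c):
    h,w=c['z_map'].shape
    u,v=np.meshgrid(np.arange(w),np.arange(h))
    p=cv2.undistortPoints(np.stack([u,v],-1).reshape(-1,1,2).astype(np.float64),np.asarray(c['K'],float),np.asarray(c['distortion'],float)).reshape(h,w,2)
    z=c['z_map']
    P=np.stack([p[...,0]*z,-p[...,1]*z,-z,np.ones_like(z)],-1)
    W=P@np.asarray(c['world_from_camera']).T
    W=W[...,:3]; W[z<=0]=np.nan
    return W
```

Run:
```python
from h import *
a=cap('scene','s0.png');b=cap('side','d0.png');w=cap('wrist','w0.png')
for c in (a,b,w): print(np.round(c['world_from_camera'],3).tolist(), np.round(c['K'],1).tolist())
s=sensors.sense();print(s['tcp_pos'],s['ee_rot'],s['time_s'])
```

```text
pics
[[-0.513, 0.566, -0.645, -0.478], [-0.858, -0.356, 0.37, 0.632], [-0.021, 0.744, 0.668, 1.099], [0.0, 0.0, 0.0, 1.0]] [[490.2, 0.0, 258.9], [0.0, 490.2, 185.4], [0.0, 0.0, 1.0]]
[[0.961, 0.164, -0.222, 0.268], [-0.275, 0.52, -0.809, -0.938], [-0.017, 0.838, 0.545, 0.725], [0.0, 0.0, 0.0, 1.0]] [[423.4, 0.0, 255.9], [0.0, 423.4, 191.3], [0.0, 0.0, 1.0]]
[[-1.0, -0.001, 0.002, 0.625], [0.0, -0.956, -0.292, -0.08], [0.002, -0.292, 0.956, 0.384], [0.0, 0.0, 0.0, 1.0]] [[339.7, 0.0, 250.5], [0.0, 339.7, 189.9], [0.0, 0.0, 1.0]]
[6.24558030e-01 1.09246493e-05 2.21702608e-01] [[-1.68173967e-04 -9.99998552e-01 -1.69339284e-03]
 [-9.99999980e-01  1.68354490e-04 -1.06462360e-04]
 [ 1.06747296e-04  1.69337491e-03 -9.99998561e-01]] 0.15
```

View pics/s0.png

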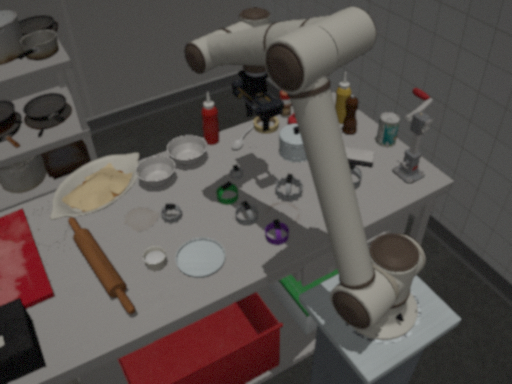

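View pics/d0.png

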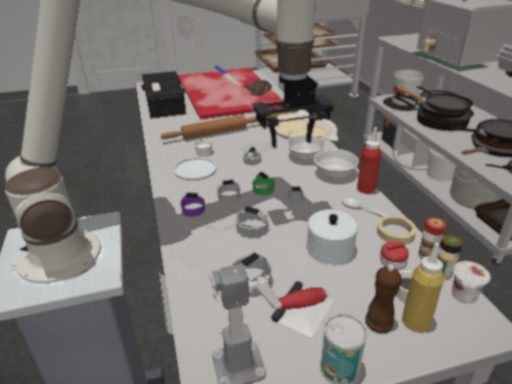

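Run:
```python
from h import *
# top-down orthographic colour map, 2mm/px? merge scene+side: x 0.25..0.95 (up), y 0.5..-0.5 (left->right)
S=700
hm=np.full((500,800),-1.);im=np.zeros((500,800,3),np.uint8)
for n in('scene','side','wrist'):
    c=load(n);W=cloud(c);P=c['pixels'][:,:,::-1]
    m=np.isfinite(W[...,2])&(W[...,2]<0.13)&(W[...,2]>-.01)
    x,y,z=W[m].T;col=P[m]
    r=np.round((0.95-x)*S).astype(int);k=np.round((0.57-y)*S).astype(int)
    o=np.argsort(z);r,k,z,col=r[o],k[o],z[o],col[o]
    g=(r>=0)&(r<499)&(k>=0)&(k<799)
    for R,C,Z,L in zip(r[g],k[g],z[g],col[g]):
        if Z>=hm[R,C]-0.002:
            hm[R:R+2,C:C+2]=Z;im[R:R+2,C:C+2]=L
for i in range(3,10):cv2.putText(im,'%.1f'%(i/10),(0,int((.95-i/10)*S)),0,.4,(0,255,255));cv2.line(im,(0,int((.95-i/10)*S)),(8,int((.95-i/10)*S)),(0,255,255))
for i in range(-5,6):cv2.putText(im,'%.1f'%(i/10),(int((.57-i/10)*S),495),0,.4,(0,255,255))
cv2.imwrite('pics/top.png',im)
```

```text
(no output)
```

View pics/top.png

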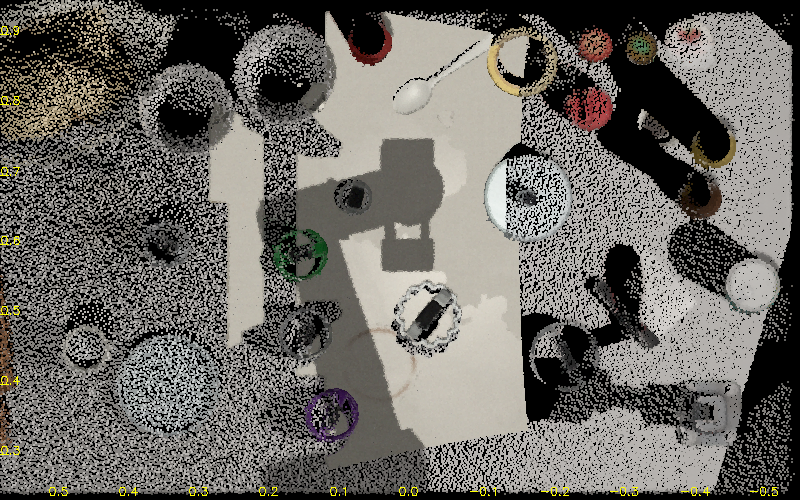

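Run:
```python
from h import *
def crop(n,u,v,r,s):
    p=load(n)['pixels'][:,:,::-1];return cv2.resize(p[v-r:v+r,u-r:u+r],(s,s),interpolation=cv2.INTER_CUBIC)
def row(*a): return np.hstack(a)
a=row(crop('scene',236,173,20,260),crop('scene',172,213,20,260),crop('scene',354,178,20,260))
b=row(crop('side',297,195,20,260),crop('side',252,156,20,260),crop('side',252,268,28,260))
cv2.imwrite('pics/c.png',np.vstack([a,b]))
```

```text
(no output)
```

View pics/c.png

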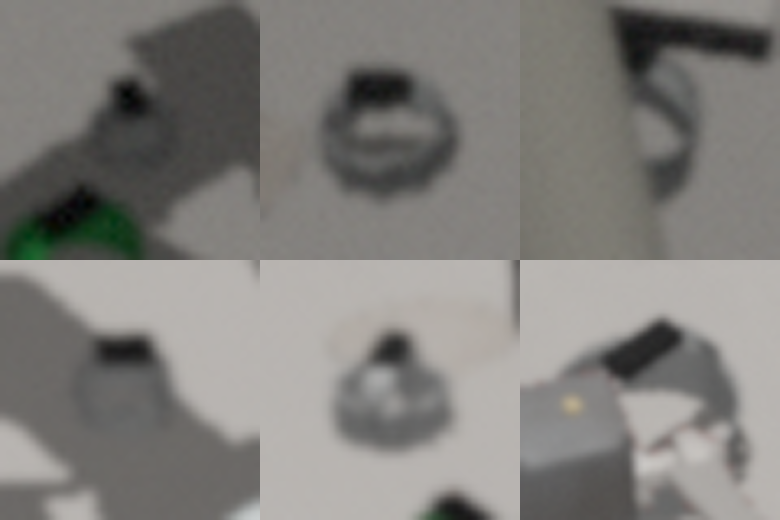

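View pics/w0.png

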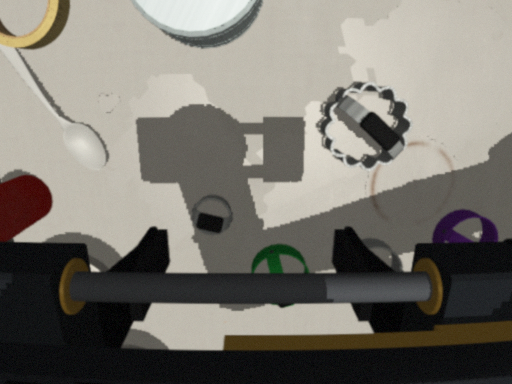

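Add to h.py:
```python
def grip(names,x,y,r,zlo,zhi,dark=70):
    Q=[]
    for n in names:
        c=load(n) if isinstance(n,str) else n
        W=cloud(c);P=c['pixels'].astype(int)
        m=(np.hypot(W[...,0]-x,W[...,1]-y)<r)&(W[...,2]>zlo)&(W[...,2]<zhi)&(P.max(-1)<dark)
        if m.sum()<4: print('few',m.sum());continue
        Q.append(W[m])
        q=W[m];R=cv2.minAreaRect(q[:,:2].astype(np.float32)*1000);print('   ',len(q),np.round(R[0],1),np.round(R[1],1),round(R[2],1),'z',np.round(q[:,2].max(),4))
def circ(names,x,y,r,zlo,zhi):
    from scipy.optimize import least_squares
    for n in names:
        c=load(n) if isinstance(n,str) else n
        W=cloud(c);m=(np.hypot(W[...,0]-x,W[...,1]-y)<r)&(W[...,2]>zlo)&(W[...,2]<zhi)
        q=W[m]
        if len(q)<6: print('few');continue
        s=least_squares(lambda p:np.hypot(q[:,0]-p[0],q[:,1]-p[1])-p[2],[x,y,r*.8],loss='soft_l1',f_scale=.002)
        print('  circ',len(q),np.round(s.x,4),'z',np.round(np.percentile(q[:,2],[5,95]),4))
```

Run:
```python
from h import *
N=['scene','side','wrist']
print('small');grip(N,.66,.08,.035,.025,.05);circ(N,.66,.08,.035,.012,.022)
print('med');grip(N,.46,.145,.045,.045,.066);circ(N,.46,.145,.045,.02,.032)
print('large');grip(N,.435,-.22,.06,.062,.085);circ(N,.435,-.22,.06,.03,.042)
print('base');circ(N,.39,.345,.09,.007,.018)
print('cover');grip(N,.66,-.17,.04,.09,.115);circ(N,.66,-.17,.075,.075,.09)
for n in N[:2]:
    W=cloud(load(n));m=(abs(W[...,0]-.435)<.15)&(abs(W[...,1]+.25)<.2)&(W[...,2]>.09)&(W[...,2]<.4)
    q=W[m];print(n,[ (np.round(q[q[:,2]>h][:,:2].min(0),2),np.round(q[q[:,2]>h][:,:2].max(0),2)) for h in(.09,.13)] if len(q) else 0)
```

```text
small
    38 [664.2  66.6] [16.8 29.6] 61.4 z 0.0443
    28 [665.   62.1] [17.6 21.9] 86.1 z 0.0418
    462 [668.8  63.1] [18.1 38.4] 75.5 z 0.0418
  circ 34 [0.6679 0.0663 0.0214] z [0.0122 0.0211]
  circ 24 [0.6662 0.0655 0.0214] z [0.0126 0.0206]
  circ 146 [0.6693 0.0633 0.0219] z [0.0147 0.0196]
med
    57 [475.7 135.5] [20.3 42.9] 86.0 z 0.0619
    30 [473.8 127.1] [13.3 24.8] 83.5 z 0.0596
few 0
  circ 70 [0.4731 0.1366 0.0339] z [0.0207 0.0309]
  circ 52 [0.4723 0.1342 0.0338] z [0.0207 0.0284]
  circ 103 [0.475  0.132  0.0328] z [0.0204 0.0287]
large
    28 [ 431.1 -238.6] [20.5 25. ] 38.0 z 0.0792
    96 [ 442.2 -238.2] [39.5 16.1] 27.3 z 0.0778
few 0
  circ 21 [ 0.4358 -0.2395  0.0415] z [0.0306 0.0401]
  circ 91 [ 0.4424 -0.2346  0.0469] z [0.0309 0.0392]
few
base
  circ 318 [0.4002 0.3301 0.0691] z [0.0072 0.0155]
  circ 144 [0.4001 0.3297 0.07  ] z [0.0072 0.0134]
few
cover
    23 [ 663.2 -177.1] [14.2 18.9] 55.6 z 0.1099
    47 [ 667.7 -186.9] [16.7 15. ] 65.8 z 0.1084
few 0
  circ 341 [ 0.6709 -0.1594  0.0354] z [0.0784 0.0882]
  circ 1154 [ 0.6679 -0.1841  0.0455] z [0.0792 0.0856]
  circ 3366 [ 0.6696 -0.2198  0.0855] z [0.0801 0.0851]
scene [(array([ 0.32, -0.45]), array([ 0.42, -0.42])), (array([ 0.32, -0.45]), array([ 0.42, -0.42]))]
side [(array([ 0.32, -0.45]), array([ 0.42, -0.42])), (array([ 0.32, -0.45]), array([ 0.42, -0.42]))]
```

Candidates for the small cutter: scene (236,173) is a small plain ring, (172,213) is the small scalloped one, (228,193) is green, (277,233) is purple and (246,212) is the medium plain one. The crop confirms that (236,173) has a smooth wall, so that is the one I'll take. The large plain cutter is at (354,178), the large scalloped at (289,187), the base at (200,258) and the cover at (295,140).

Units first: shifts go in shares of 50 cm and turns go in shares of 180 degrees. So -0.065 m / 0.5 = -0.13, -0.06 m / 0.5 = -0.12, 68 degrees / 180 = 0.3778.

{"op": "move_tool", "data": {
  "ticks": [
    [1,-0.02,-0.012,0,0,0,0.0472],
    [1,-0.04,-0.024,0,0,0,0.0944],
    [1,-0.06,-0.036,0,0,0,0.1417],
    [1,-0.08,-0.048,0,0,0,0.1889],
    [1,-0.1,-0.06,0,0,0,0.2361],
    [1,-0.12,-0.072,0,0,0,0.2833],
    [1,-0.13,-0.084,0.04,0,0,0.3306],
    [1,-0.13,-0.084,0.08,0,0,0.3778]
  ]
}}

```text
time_s: 0.95
tcp_pos: [0.6677, 0.0659, 0.182]
ee_rot: [[-0.929, -0.37, 0.001], [-0.37, 0.929, 0.001], [-0.001, 0.0, -1.0]]
wrist_force: [0.8, 0.3, -0.6]
gripper_width: 1.0
gripper_force: 0.0
```

{"op": "move_tool", "data": {
  "ticks": [
    [1,0,0,0,0,0,0.0472],
    [1,0,0,0,0,0,0.0944],
    [1,0,0,0,0,0,0.1417],
    [1,0,0,0,0,0,0.1778],
    [1,0,0,0,0,0,0.1778],
    [1,0,0,0,0,0,0.1778]
  ]
}}

```text
time_s: 1.55
tcp_pos: [0.6668, 0.065, 0.1822]
ee_rot: [[-0.985, 0.171, -0.001], [0.171, 0.985, -0.0], [0.001, -0.0, -1.0]]
wrist_force: [0.5, 0.1, -0.6]
gripper_width: 0.999
gripper_force: 0.0
```

Add to h.py:
```python
def tool(x,y,z,yaw):
    "needed shift/turn in tool axes from the measured pose to TCP x,y,z with tool y along cutter y at yaw (deg)"
    from scipy.spatial.transform import Rotation as R
    s=sensors.sense();E=np.array(s['ee_rot']);p=np.array(s['tcp_pos'])
    a=np.radians(yaw);T=np.array([[-np.cos(a),-np.sin(a),0],[-np.sin(a),np.cos(a),0],[0,0,-1.]])
    print('t',s['time_s'],'shift',np.round(E.T@(np.array([x,y,z])-p),4),'rotvec',np.round(np.degrees(R.from_matrix(E.T@T).as_rotvec()),1),'pos',np.round(p,4),'q6',round(s['joints'][5],0))
```

Run:
```python
from h import *
w=cap('wrist','w1.png');N=[w]
grip(N,.668,.065,.035,.036,.05,60);circ(N,.668,.065,.035,.012,.022);circ(N,.668,.065,.035,.005,.015)
tool(.668,.065,.15,-12)
```

```text
    536 [669.   63.9] [17.8 28.1] 79.8 z 0.0418
  circ 408 [0.6685 0.0641 0.0216] z [0.0137 0.0204]
  circ 126 [0.6674 0.0642 0.021 ] z [0.0054 0.0148]
t 1.6 shift [-0.0011  0.0002  0.0323] rotvec [-0.  -0.   2.1] pos [0.6669 0.065  0.1823] q6 -119.0
```

View pics/w1.png

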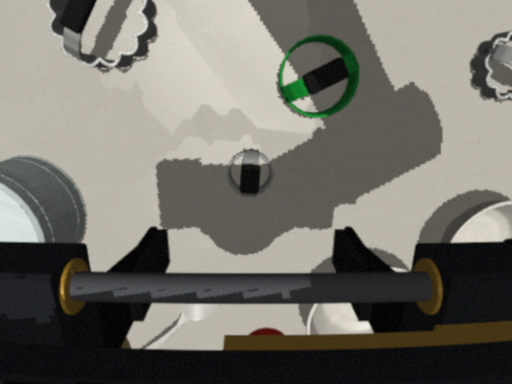

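The wrist view shows the smooth small ring at (250,172), with its grip lined up between the fingers.

Scaled: 0.154 m / 0.5 = 0.308, 0.03 m / 0.5 = 0.06.

{"op": "move_tool", "data": {
  "ticks": [
    [1,-0.004,-0.002,0.06,0,0,0],
    [1,-0.004,-0.002,0.12,0,0,0],
    [1,-0.004,-0.002,0.18,0,0,0],
    [1,-0.004,-0.002,0.24,0,0,0],
    [1,-0.004,-0.002,0.28,0,0,0],
    [1,-0.004,-0.002,0.308,0,0,0],
    [1,-0.004,-0.002,0.308,0,0,0],
    [1,-0.004,-0.002,0.308,0,0,0]
  ]
}}

```text
time_s: 2.4
tcp_pos: [0.6694, 0.0638, 0.0292]
ee_rot: [[-0.985, 0.173, 0.001], [0.173, 0.985, -0.0], [-0.001, 0.0, -1.0]]
wrist_force: [0.4, 0.1, -0.2]
gripper_width: 1.003
gripper_force: 0.0
```

{"op": "move_tool", "data": {
  "ticks": [
    [0,0,0,0,0,0,0],
    [0,0,0,0,0,0,0],
    [0,0,0,0,0,0,0],
    [0,0,0,0,0,0,0],
    [0,0,0,0,0,0,0],
    [0,0,0,0,0,0,0],
    [0,0,0,0,0,0,0],
    [0,0,0,0,0,0,0]
  ]
}}

```text
time_s: 3.2
tcp_pos: [0.6688, 0.0637, 0.0285]
ee_rot: [[-0.985, 0.174, -0.0], [0.174, 0.985, -0.0], [0.0, -0.0, -1.0]]
wrist_force: [-0.5, 0.5, -0.7]
gripper_width: 0.355
gripper_force: 0.0
```

{"op": "move_tool", "data": {
  "ticks": [
    [0,0,0,0,0,0,0],
    [0,0,0,0,0,0,0],
    [0,0,0,0,0,0,0],
    [0,0,0,0,0,0,0]
  ]
}}

```text
time_s: 3.6
tcp_pos: [0.6688, 0.0637, 0.0285]
ee_rot: [[-0.985, 0.174, -0.0], [0.174, 0.985, 0.0], [0.0, 0.0, -1.0]]
wrist_force: [0.1, -0.4, 0.9]
gripper_width: 0.203
gripper_force: 30.0
```

{"op": "move_tool", "data": {
  "ticks": [
    [0,0,0,-0.04,0,0,0],
    [0,0,0,-0.1,0,0,0],
    [0,0,0,-0.16,0,0,0],
    [0,0,0,-0.22,0,0,0],
    [0,0,0,-0.26,0,0,0],
    [0,0,0,-0.28,0,0,0],
    [0,0,0,-0.28,0,0,0],
    [0,0,0,-0.28,0,0,0]
  ]
}}

```text
time_s: 4.4
tcp_pos: [0.668, 0.0636, 0.1671]
ee_rot: [[-0.985, 0.174, -0.002], [0.174, 0.985, -0.0], [0.002, -0.0, -1.0]]
wrist_force: [-0.3, -0.3, -0.5]
gripper_width: 0.207
gripper_force: 30.0
```

Run:
```python
from h import *
tool(.400,.330,.17,-10)
```

```text
t 4.4 shift [ 0.3102  0.2157 -0.0022] rotvec [-0.  -0.1 -0. ] pos [0.668  0.0636 0.1671] q6 -119.0
```

Scaled: 0.265 m / 0.5 = 0.53, 0.237 m / 0.5 = 0.474.

{"op": "move_tool", "data": {
  "ticks": [
    [0,0.04,0.028,0,0,0,0],
    [0,0.106,0.074,0,0,0,0],
    [0,0.18,0.126,0,0,0,0],
    [0,0.254,0.178,0,0,0,0],
    [0,0.328,0.23,0,0,0,0],
    [0,0.4,0.28,0,0,0,0],
    [0,0.474,0.33,0,0,0,0],
    [0,0.53,0.368,0,0,0,0]
  ]
}}

```text
time_s: 5.2
tcp_pos: [0.4372, 0.2916, 0.1669]
ee_rot: [[-0.985, 0.173, -0.002], [0.173, 0.985, -0.002], [0.002, -0.003, -1.0]]
wrist_force: [0.6, -0.2, -0.1]
gripper_width: 0.201
gripper_force: 30.0
```

{"op": "move_tool", "data": {
  "ticks": [
    [0,0.04,0.028,0,0,0,0],
    [0,0.07,0.048,0,0,0,0],
    [0,0.09,0.062,0,0,0,0],
    [0,0.09,0.062,0,0,0,0],
    [0,0.09,0.062,0,0,0,0],
    [0,0.09,0.062,0,0,0,0]
  ]
}}

```text
time_s: 5.8
tcp_pos: [0.4012, 0.3286, 0.1682]
ee_rot: [[-0.985, 0.175, -0.0], [0.175, 0.985, -0.001], [0.0, -0.001, -1.0]]
wrist_force: [-0.2, -1.3, -0.0]
gripper_width: 0.202
gripper_force: 30.0
```

Run:
```python
from h import *
w=cap('wrist','w2.png')
circ([w,'scene','side'],.4,.33,.09,.009,.016)
W=cloud(w);m=(np.hypot(W[...,0]-.4,W[...,1]-.33)<.06)&(W[...,2]<.02);print(np.median(W[m][:,2]))
tool(.400,.330,.0315,-10)
```

```text
  circ 1572 [0.4023 0.33   0.0701] z [0.0095 0.013 ]
  circ 184 [0.4002 0.3305 0.07  ] z [0.0092 0.0149]
  circ 112 [0.4001 0.3292 0.0701] z [0.0092 0.0134]
0.003010266374415982
t 5.85 shift [0.0015 0.0012 0.1368] rotvec [-0.  -0.  -0.1] pos [0.4013 0.3286 0.1683] q6 -157.0
```

View pics/w2.png

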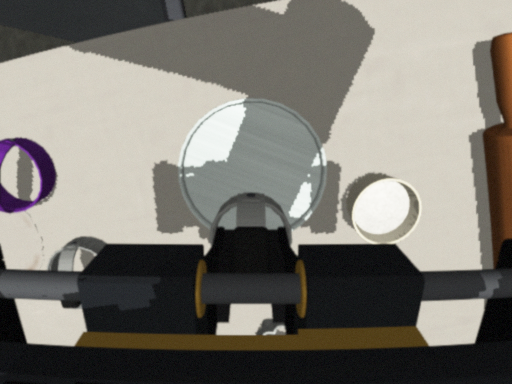

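The base is clear, with its rim centred on about (253,170). The small cutter hangs level between the fingers. Lowering it now.

Scaled: 0.1365 m / 0.5 = 0.273, 0.03 m / 0.5 = 0.06.

{"op": "move_tool", "data": {
  "ticks": [
    [0,0.002,0.002,0.06,0,0,0],
    [0,0.002,0.002,0.12,0,0,0],
    [0,0.002,0.002,0.18,0,0,0],
    [0,0.002,0.002,0.23,0,0,0],
    [0,0.002,0.002,0.256,0,0,0],
    [0,0.002,0.002,0.264,0,0,0],
    [0,0.002,0.002,0.269,0,0,0],
    [0,0.002,0.002,0.273,0,0,0]
  ]
}}

```text
time_s: 6.65
tcp_pos: [0.4006, 0.3308, 0.0327]
ee_rot: [[-0.985, 0.174, 0.001], [0.174, 0.985, 0.001], [-0.001, 0.001, -1.0]]
wrist_force: [-0.5, 0.0, -0.2]
gripper_width: 0.204
gripper_force: 30.0
```

{"op": "move_tool", "data": {
  "ticks": [
    [0,0,0,0,0,0,0],
    [0,0,0,0,0,0,0],
    [0.4,0,0,0,0,0,0],
    [0.6,0,0,0,0,0,0],
    [0.6,0,0,0,0,0,0],
    [0.6,0,0,0,0,0,0],
    [0.6,0,0,0,0,0,0],
    [0.6,0,0,0,0,0,0]
  ]
}}

```text
time_s: 7.45
tcp_pos: [0.4, 0.3304, 0.032]
ee_rot: [[-0.985, 0.174, -0.0], [0.174, 0.985, -0.0], [-0.0, -0.0, -1.0]]
wrist_force: [0.4, -0.8, -0.4]
gripper_width: 0.584
gripper_force: 0.0
```

Scaled: -0.18 m / 0.5 = -0.36, -0.15 m / 0.5 = -0.3.

{"op": "move_tool", "data": {
  "ticks": [
    [0.6,0,0,-0.06,0,0,0],
    [1,0,0,-0.16,0,0,0],
    [1,0,0,-0.24,0,0,0],
    [1,-0.04,-0.06,-0.3,0,0,0],
    [1,-0.06,-0.14,-0.32,0,0,0],
    [1,-0.07,-0.23,-0.32,0,0,0],
    [1,-0.076,-0.31,-0.32,0,0,0],
    [1,-0.076,-0.36,-0.32,0,0,0]
  ]
}}

```text
time_s: 8.25
tcp_pos: [0.4053, 0.1441, 0.1921]
ee_rot: [[-0.985, 0.175, -0.0], [0.175, 0.985, -0.0], [0.0, -0.0, -1.0]]
wrist_force: [0.2, 0.2, 0.5]
gripper_width: 0.993
gripper_force: 0.0
```

{"op": "move_tool", "data": {
  "ticks": [
    [1,0,-0.04,0,0,0,0],
    [1,0,-0.06,0,0,0,0],
    [1,0,-0.06,0,0,0,0],
    [1,0,-0.06,0,0,0,0]
  ]
}}

```text
time_s: 8.65
tcp_pos: [0.4014, 0.1175, 0.1922]
ee_rot: [[-0.985, 0.174, 0.001], [0.174, 0.985, 0.0], [-0.001, 0.0, -1.0]]
wrist_force: [-0.0, -0.0, -0.3]
gripper_width: 0.996
gripper_force: 0.0
```

Run:
```python
from h import *
w=cap('wrist','w3.png');N=[w]
grip(N,.474,.133,.045,.052,.066,60);circ(N,.474,.133,.045,.015,.03)
tool(.474,.133,.046,-5)
d=cap('side');
grip([d,w],.4,.33,.03,.035,.05,70);circ([d,w],.4,.33,.03,.014,.026)
```

```text
    599 [474.4 133.9] [17.6 35.5] 85.5 z 0.0597
  circ 892 [0.4743 0.1341 0.0345] z [0.0165 0.0286]
t 8.7 shift [-0.0688  0.0275  0.1461] rotvec [ 0.  0. -5.] pos [0.4014 0.1178 0.1921] q6 -139.0
    15 [399.  326.1] [17.4 10.5] 18.9 z 0.0436
    519 [400.6 329.7] [17.  27.2] 79.5 z 0.0449
  circ 44 [0.3986 0.3306 0.0217] z [0.0148 0.0227]
  circ 283 [0.4011 0.3308 0.0223] z [0.0146 0.0249]
```

View pics/w3.png

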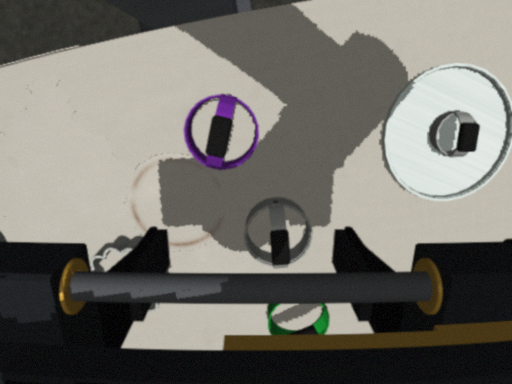

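The small cutter stands centred in the base, at (458,133) in this picture. The plain steel medium cutter is at (279,232), with the purple look-alike at (221,132) and the green one at (298,320).

Scaled: 0.1455 m / 0.5 = 0.291, -0.069 m / 0.5 = -0.138, -5.5 degrees / 180 = -0.0306.

{"op": "move_tool", "data": {
  "ticks": [
    [1,-0.07,0.028,0,0,0,-0.0167],
    [1,-0.138,0.057,0.04,0,0,-0.0306],
    [1,-0.138,0.057,0.1,0,0,-0.0306],
    [1,-0.138,0.057,0.16,0,0,-0.0306],
    [1,-0.138,0.057,0.22,0,0,-0.0306],
    [1,-0.138,0.057,0.27,0,0,-0.0306],
    [1,-0.138,0.057,0.291,0,0,-0.0306],
    [1,-0.138,0.057,0.291,0,0,-0.0306]
  ]
}}

```text
time_s: 9.55
tcp_pos: [0.4733, 0.1332, 0.0451]
ee_rot: [[-0.997, 0.078, -0.003], [0.078, 0.997, -0.002], [0.003, -0.002, -1.0]]
wrist_force: [-0.1, 0.4, -0.2]
gripper_width: 1.0
gripper_force: 0.0
```

{"op": "move_tool", "data": {
  "ticks": [
    [1,0,0,0,0,0,0],
    [0,0,0,0,0,0,0],
    [0,0,0,0,0,0,0],
    [0,0,0,0,0,0,0],
    [0,0,0,0,0,0,0],
    [0,0,0,0,0,0,0],
    [0,0,0,0,0,0,0],
    [0,0,0,0,0,0,0]
  ]
}}

```text
time_s: 10.35
tcp_pos: [0.4739, 0.1331, 0.0466]
ee_rot: [[-0.997, 0.078, -0.0], [0.078, 0.997, -0.0], [0.0, -0.0, -1.0]]
wrist_force: [0.1, -0.3, -0.2]
gripper_width: 0.447
gripper_force: 0.0
```

{"op": "move_tool", "data": {
  "ticks": [
    [0,0,0,0,0,0,0],
    [0,0,0,0,0,0,0],
    [0,0,0,0,0,0,0],
    [0,0,0,0,0,0,0],
    [0,0,0,0,0,0,0],
    [0,0,0,0,0,0,0]
  ]
}}

```text
time_s: 10.95
tcp_pos: [0.4739, 0.1331, 0.0465]
ee_rot: [[-0.997, 0.078, 0.0], [0.078, 0.997, 0.0], [-0.0, 0.0, -1.0]]
wrist_force: [0.5, 0.7, -0.6]
gripper_width: 0.201
gripper_force: 30.0
```

Scaled: -0.12 m / 0.5 = -0.24, -0.105 m / 0.5 = -0.21.

{"op": "move_tool", "data": {
  "ticks": [
    [0,0,0,-0.04,0,0,0],
    [0,0,0,-0.1,0,0,0],
    [0,0,0,-0.16,0,0,0],
    [0,0,0,-0.21,0,0,0],
    [0,0,0,-0.24,0,0,0],
    [0,0,0,-0.24,0,0,0]
  ]
}}

```text
time_s: 11.55
tcp_pos: [0.475, 0.1337, 0.1687]
ee_rot: [[-0.997, 0.078, 0.004], [0.078, 0.997, 0.003], [-0.004, 0.003, -1.0]]
wrist_force: [-0.5, -0.6, -1.7]
gripper_width: 0.203
gripper_force: 30.0
```

Run:
```python
from h import *
tool(.4006,.330,.1665,-10)
```

```text
t 11.55 shift [0.0895 0.1898 0.0024] rotvec [0.2 0.2 5.5] pos [0.475  0.1337 0.1687] q6 -129.0
```

Scaled: 0.19 m / 0.5 = 0.38, 0.17 m / 0.5 = 0.34, 5.5 degrees / 180 = 0.0306.

{"op": "move_tool", "data": {
  "ticks": [
    [0,0.02,0.04,0,0,0,0],
    [0,0.052,0.11,0,0,0,0.0111],
    [0,0.09,0.19,0,0,0,0.0222],
    [0,0.128,0.27,0,0,0,0.0306],
    [0,0.16,0.34,0,0,0,0.0306],
    [0,0.178,0.38,0,0,0,0.0306],
    [0,0.178,0.38,0,0,0,0.0306],
    [0,0.178,0.38,0,0,0,0.0306]
  ]
}}

```text
time_s: 12.35
tcp_pos: [0.3992, 0.3289, 0.1651]
ee_rot: [[-0.985, 0.173, -0.002], [0.173, 0.985, -0.002], [0.002, -0.003, -1.0]]
wrist_force: [0.4, -0.1, -1.5]
gripper_width: 0.204
gripper_force: 30.0
```

{"op": "move_tool", "data": {
  "ticks": [
    [0,0,0,0,0,0,0],
    [0,0,0,0,0,0,0],
    [0,0,0,0,0,0,0]
  ]
}}

```text
time_s: 12.65
tcp_pos: [0.4003, 0.3287, 0.1665]
ee_rot: [[-0.985, 0.175, -0.0], [0.175, 0.985, -0.0], [0.0, -0.0, -1.0]]
wrist_force: [-0.4, -0.1, -1.1]
gripper_width: 0.202
gripper_force: 30.0
```

Run:
```python
from h import *
tool(.4006,.330,.0495,-10)
w=cap('wrist','w4.png');p=np.array(sensors.sense()['tcp_pos'])
circ([w],p[0],p[1],.045,.115,.15)
```

```text
t 12.65 shift [-0.      0.0014  0.117 ] rotvec [-0.  -0.  -0.1] pos [0.4003 0.3287 0.1665] q6 -157.0
  circ 2312 [0.4002 0.3288 0.0338] z [0.1223 0.1485]
```

View pics/w4.png

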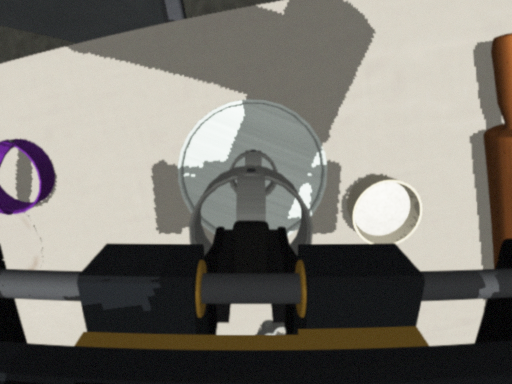

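The medium cutter hangs level over the small one, ring at about (252,215). Lowering it.

Scaled: 0.1165 m / 0.5 = 0.233, 0.114 m / 0.5 = 0.228.

{"op": "move_tool", "data": {
  "ticks": [
    [0,0,0.003,0.04,0,0,0],
    [0,0,0.003,0.08,0,0,0],
    [0,0,0.003,0.12,0,0,0],
    [0,0,0.003,0.16,0,0,0],
    [0,0,0.003,0.2,0,0,0],
    [0,0,0.003,0.22,0,0,0],
    [0,0,0.003,0.228,0,0,0],
    [0,0,0.003,0.233,0,0,0]
  ]
}}

```text
time_s: 13.5
tcp_pos: [0.4007, 0.3312, 0.0503]
ee_rot: [[-0.985, 0.174, 0.001], [0.174, 0.985, 0.0], [-0.0, 0.001, -1.0]]
wrist_force: [-0.6, 0.5, -1.1]
gripper_width: 0.201
gripper_force: 30.0
```

{"op": "move_tool", "data": {
  "ticks": [
    [0,0,0,0,0,0,0],
    [0,0,0,0,0,0,0],
    [0.4,0,0,0,0,0,0],
    [0.6,0,0,0,0,0,0],
    [0.6,0,0,0,0,0,0],
    [0.6,0,0,0,0,0,0],
    [0.6,0,0,0,0,0,0],
    [0.6,0,0,0,0,0,0]
  ]
}}

```text
time_s: 14.3
tcp_pos: [0.4003, 0.331, 0.0501]
ee_rot: [[-0.985, 0.174, 0.0], [0.174, 0.985, 0.0], [-0.0, 0.0, -1.0]]
wrist_force: [-0.2, 0.2, 0.8]
gripper_width: 0.582
gripper_force: 0.0
```

Scaled: -0.19 m / 0.5 = -0.38, -0.15 m / 0.5 = -0.3, -15 degrees / 180 = -0.0833.

{"op": "move_tool", "data": {
  "ticks": [
    [0.6,0,0,-0.06,0,0,0],
    [1,0,0,-0.16,0,0,0],
    [1,0,0,-0.24,0,0,0],
    [1,-0.01,-0.04,-0.3,0,0,0],
    [1,-0.03,-0.12,-0.3,0,0,-0.0167],
    [1,-0.05,-0.2,-0.3,0,0,-0.0389],
    [1,-0.072,-0.29,-0.3,0,0,-0.0611],
    [1,-0.094,-0.38,-0.3,0,0,-0.0833]
  ]
}}

```text
time_s: 15.1
tcp_pos: [0.4133, 0.1341, 0.2002]
ee_rot: [[-0.996, -0.091, 0.0], [-0.091, 0.996, 0.0], [-0.0, 0.0, -1.0]]
wrist_force: [1.4, 0.2, 0.5]
gripper_width: 0.995
gripper_force: 0.0
```

Run:
```python
from h import *
tool(.435,-.225,.2,27)
w=cap('wrist')
grip([w,cap('side')],.4,.33,.03,.05,.07,70);circ([w],.4,.33,.045,.02,.033)
```

```text
t 15.1 shift [ 1.110e-02 -3.596e-01  1.000e-04] rotvec [  0.    0.  -21.8] pos [0.4133 0.1341 0.2002] q6 -124.0
    724 [401.8 331. ] [19.9 35.5] 80.1 z 0.0633
    26 [401.  326.5] [11.4 24.1] 84.5 z 0.062
  circ 984 [0.4022 0.3314 0.0337] z [0.0206 0.0321]
```

Scaled: -0.34 m / 0.5 = -0.68, -0.3 m / 0.5 = -0.6, -22 degrees / 180 = -0.1222.

{"op": "move_tool", "data": {
  "ticks": [
    [1,0.002,-0.06,0,0,0,-0.0167],
    [1,0.004,-0.15,0,0,0,-0.0333],
    [1,0.008,-0.24,0,0,0,-0.0556],
    [1,0.01,-0.33,0,0,0,-0.0722],
    [1,0.014,-0.42,0,0,0,-0.0889],
    [1,0.018,-0.51,0,0,0,-0.1056],
    [1,0.02,-0.6,0,0,0,-0.1222],
    [1,0.022,-0.68,0,0,0,-0.1222]
  ]
}}

```text
time_s: 16.0
tcp_pos: [0.4325, -0.2058, 0.2002]
ee_rot: [[-0.891, -0.454, 0.001], [-0.454, 0.891, -0.0], [-0.0, -0.0, -1.0]]
wrist_force: [0.8, 0.9, 0.2]
gripper_width: 0.999
gripper_force: 0.0
```

{"op": "move_tool", "data": {
  "ticks": [
    [1,0.016,-0.036,0,0,0,0],
    [1,0.016,-0.036,0,0,0,0],
    [1,0.016,-0.036,0,0,0,0],
    [1,0.016,-0.036,0,0,0,0]
  ]
}}

```text
time_s: 16.4
tcp_pos: [0.4334, -0.2228, 0.2]
ee_rot: [[-0.891, -0.455, -0.0], [-0.455, 0.891, 0.0], [-0.0, 0.0, -1.0]]
wrist_force: [-0.1, -0.2, 0.1]
gripper_width: 0.998
gripper_force: 0.0
```

Run:
```python
from h import *
w=cap('wrist','w5.png');N=[w]
grip(N,.442,-.237,.045,.07,.085,60);circ(N,.442,-.237,.06,.025,.039)
tool(.442,-.237,.064,27)
```

```text
    956 [ 443.8 -236.2] [43.5 18. ] 29.1 z 0.078
  circ 1271 [ 0.4437 -0.2362  0.047 ] z [0.0268 0.0386]
t 16.45 shift [-0.0011 -0.0167  0.1361] rotvec [0.  0.  0.1] pos [ 0.4334 -0.2226  0.2001] q6 -55.0
```

View pics/w5.png

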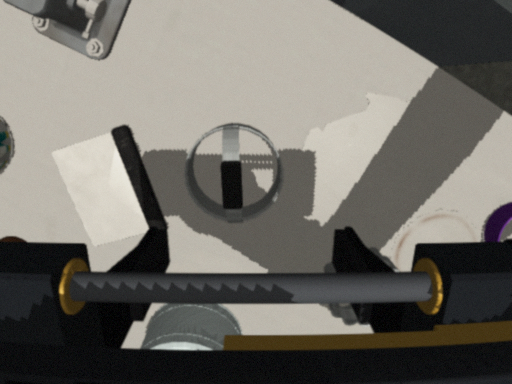

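The large plain ring is at (234,172), with the scraper beside it at (110,190). Grasping it.

Scaled: 0.136 m / 0.5 = 0.272, 0.125 m / 0.5 = 0.25, -2 degrees / 180 = -0.0111.

{"op": "move_tool", "data": {
  "ticks": [
    [1,-0.006,-0.034,0.02,0,0,-0.0111],
    [1,-0.006,-0.034,0.08,0,0,-0.0111],
    [1,-0.006,-0.034,0.14,0,0,-0.0111],
    [1,-0.006,-0.034,0.2,0,0,-0.0111],
    [1,-0.006,-0.034,0.25,0,0,-0.0111],
    [1,-0.006,-0.034,0.272,0,0,-0.0111],
    [1,-0.006,-0.034,0.272,0,0,-0.0111],
    [1,-0.006,-0.034,0.272,0,0,-0.0111]
  ]
}}

```text
time_s: 17.25
tcp_pos: [0.4447, -0.2373, 0.065]
ee_rot: [[-0.874, -0.486, 0.002], [-0.486, 0.874, -0.001], [-0.001, -0.001, -1.0]]
wrist_force: [0.2, -0.3, 0.4]
gripper_width: 1.0
gripper_force: 0.0
```

{"op": "move_tool", "data": {
  "ticks": [
    [0,0,0,0,0,0,0],
    [0,0,0,0,0,0,0],
    [0,0,0,0,0,0,0],
    [0,0,0,0,0,0,0],
    [0,0,0,0,0,0,0],
    [0,0,0,0,0,0,0],
    [0,0,0,0,0,0,0],
    [0,0,0,0,0,0,0]
  ]
}}

```text
time_s: 18.05
tcp_pos: [0.4437, -0.2374, 0.064]
ee_rot: [[-0.875, -0.485, -0.0], [-0.485, 0.875, 0.0], [0.0, 0.0, -1.0]]
wrist_force: [1.3, -0.1, 0.9]
gripper_width: 0.356
gripper_force: 0.0
```

{"op": "move_tool", "data": {
  "ticks": [
    [0,0,0,0,0,0,0],
    [0,0,0,0,0,0,0],
    [0,0,0,0,0,0,0],
    [0,0,0,0,0,0,0],
    [0,0,0,0,0,0,0],
    [0,0,0,0,0,0,0]
  ]
}}

```text
time_s: 18.65
tcp_pos: [0.4436, -0.2374, 0.064]
ee_rot: [[-0.875, -0.485, -0.0], [-0.485, 0.875, 0.0], [0.0, 0.0, -1.0]]
wrist_force: [-0.0, 0.6, -1.0]
gripper_width: 0.205
gripper_force: 30.0
```

Scaled: -0.136 m / 0.5 = -0.272, -0.13 m / 0.5 = -0.26.

{"op": "move_tool", "data": {
  "ticks": [
    [0,0,0,-0.04,0,0,0],
    [0,0,0,-0.1,0,0,0],
    [0,0,0,-0.16,0,0,0],
    [0,0,0,-0.22,0,0,0],
    [0,0,0,-0.26,0,0,0],
    [0,0,0,-0.272,0,0,0],
    [0,0,0,-0.272,0,0,0]
  ]
}}

```text
time_s: 19.35
tcp_pos: [0.4438, -0.2373, 0.2003]
ee_rot: [[-0.875, -0.485, 0.001], [-0.485, 0.875, 0.0], [-0.001, -0.0, -1.0]]
wrist_force: [0.2, -0.6, -0.8]
gripper_width: 0.201
gripper_force: 30.0
```

Run:
```python
from h import *
tool(.4010,.331,.2,-10)
```

```text
t 19.35 shift [-2.380e-01  5.179e-01  3.000e-04] rotvec [-0.   0.1 39. ] pos [ 0.4438 -0.2373  0.2003] q6 -51.0
```

Scaled: 0.26 m / 0.5 = 0.52, 0.225 m / 0.5 = 0.45, 23 degrees / 180 = 0.1278.

{"op": "move_tool", "data": {
  "ticks": [
    [0,-0.016,0.034,0,0,0,0.0111],
    [0,-0.046,0.1,0,0,0,0.0278],
    [0,-0.078,0.17,0,0,0,0.0444],
    [0,-0.11,0.24,0,0,0,0.0611],
    [0,-0.142,0.31,0,0,0,0.0778],
    [0,-0.174,0.38,0,0,0,0.0944],
    [0,-0.206,0.45,0,0,0,0.1111],
    [0,-0.238,0.52,0,0,0,0.1278]
  ]
}}

```text
time_s: 20.15
tcp_pos: [0.4203, 0.0488, 0.1984]
ee_rot: [[-0.995, -0.102, -0.003], [-0.102, 0.995, -0.001], [0.003, -0.001, -1.0]]
wrist_force: [-0.1, 0.8, -1.3]
gripper_width: 0.2
gripper_force: 30.0
```

{"op": "move_tool", "data": {
  "ticks": [
    [0,0,0.072,0,0,0,0.0167],
    [0,0.002,0.148,0,0,0,0.0333],
    [0,0.002,0.224,0,0,0,0.05],
    [0,0.002,0.3,0,0,0,0.0667],
    [0,0.002,0.38,0,0,0,0.0833],
    [0,0.002,0.45,0,0,0,0.0889],
    [0,0.002,0.48,0,0,0,0.0889],
    [0,0.002,0.48,0,0,0,0.0889]
  ]
}}

```text
time_s: 20.95
tcp_pos: [0.3949, 0.2872, 0.1982]
ee_rot: [[-0.985, 0.171, -0.002], [0.171, 0.985, -0.003], [0.002, -0.003, -1.0]]
wrist_force: [-0.9, -0.7, -0.9]
gripper_width: 0.203
gripper_force: 30.0
```

Run:
```python
from h import *
tool(.4010,.331,.067,-10)
```

```text
t 20.95 shift [0.0013 0.0446 0.1311] rotvec [-0.2 -0.1  0.1] pos [0.3949 0.2872 0.1982] q6 -155.0
```

Scaled: 0.044 m / 0.5 = 0.088, 0.035 m / 0.5 = 0.07.

{"op": "move_tool", "data": {
  "ticks": [
    [0,0,0.04,0,0,0,0],
    [0,0.002,0.07,0,0,0,0],
    [0,0.002,0.088,0,0,0,0],
    [0,0.002,0.088,0,0,0,0],
    [0,0.002,0.088,0,0,0,0],
    [0,0.002,0.088,0,0,0,0]
  ]
}}

```text
time_s: 21.55
tcp_pos: [0.4022, 0.3289, 0.2]
ee_rot: [[-0.985, 0.174, -0.0], [0.174, 0.985, -0.0], [0.0, -0.001, -1.0]]
wrist_force: [0.6, -0.7, -0.5]
gripper_width: 0.204
gripper_force: 30.0
```

Run:
```python
from h import *
w=cap('wrist','w6.png');p=np.array(sensors.sense()['tcp_pos'])
circ([w],p[0],p[1],.06,.138,.17)
tool(.4010,.331,.067,-10)
```

```text
  circ 1844 [0.4017 0.3292 0.0465] z [0.1393 0.1682]
t 21.6 shift [0.0015 0.0018 0.1331] rotvec [-0. -0. -0.] pos [0.4022 0.329  0.2001] q6 -157.0
```

View pics/w6.png

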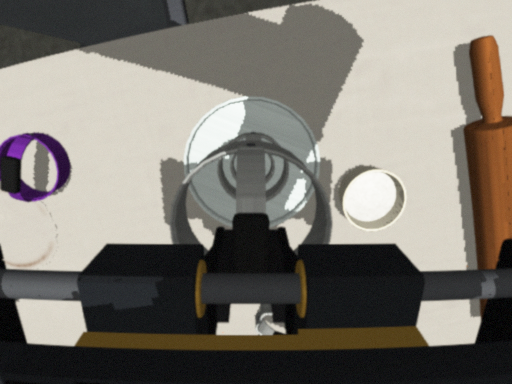

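The large ring hangs level above the nested pair, ring at about (250,190). Lowering it.

Scaled: 0.133 m / 0.5 = 0.266, 0.13 m / 0.5 = 0.26.

{"op": "move_tool", "data": {
  "ticks": [
    [0,0.002,0.003,0.04,0,0,0],
    [0,0.002,0.003,0.09,0,0,0],
    [0,0.002,0.003,0.14,0,0,0],
    [0,0.002,0.003,0.18,0,0,0],
    [0,0.002,0.003,0.22,0,0,0],
    [0,0.002,0.003,0.248,0,0,0],
    [0,0.002,0.003,0.26,0,0,0],
    [0,0.002,0.003,0.266,0,0,0]
  ]
}}

```text
time_s: 22.4
tcp_pos: [0.4016, 0.3311, 0.0669]
ee_rot: [[-0.985, 0.174, -0.0], [0.174, 0.985, -0.001], [0.0, -0.001, -1.0]]
wrist_force: [-1.4, -1.8, 9.6]
gripper_width: 0.201
gripper_force: 30.0
```

{"op": "move_tool", "data": {
  "ticks": [
    [0,0,0,0,0,0,0],
    [0,0,0,0,0,0,0],
    [0.4,0,0,0,0,0,0],
    [0.6,0,0,0,0,0,0],
    [0.6,0,0,0,0,0,0],
    [0.6,0,0,0,0,0,0],
    [0.6,0,0,0,0,0,0],
    [0.6,0,0,0,0,0,0]
  ]
}}

```text
time_s: 23.2
tcp_pos: [0.4016, 0.3314, 0.067]
ee_rot: [[-0.985, 0.174, -0.0], [0.174, 0.985, -0.0], [0.0, -0.0, -1.0]]
wrist_force: [-0.3, 0.3, 0.5]
gripper_width: 0.583
gripper_force: 0.0
```

{"op": "move_tool", "data": {
  "ticks": [
    [0.6,0,0,-0.06,0,0,0],
    [1,0,0,-0.16,0,0,0],
    [1,0,0,-0.24,0,0,0],
    [1,-0.02,-0.04,-0.27,0,0,0],
    [1,-0.06,-0.1,-0.27,0,0,0],
    [1,-0.114,-0.16,-0.27,0,0,0],
    [1,-0.18,-0.22,-0.27,0,0,0],
    [1,-0.2,-0.26,-0.27,0,0,0]
  ]
}}

```text
time_s: 24.0
tcp_pos: [0.479, 0.1841, 0.2021]
ee_rot: [[-0.984, 0.176, 0.001], [0.176, 0.984, -0.0], [-0.001, 0.0, -1.0]]
wrist_force: [-0.2, -0.1, 0.1]
gripper_width: 0.988
gripper_force: 0.0
```

Run:
```python
from h import *
w=cap('wrist');d=cap('side')
grip([w,d],.4,.33,.03,.069,.09,70);circ([w,d],.4,.33,.06,.03,.043);circ([w,d],.4,.33,.09,.009,.016)
grip([d],.668,-.182,.03,.095,.115);
W=cloud(d);m=(np.hypot(W[...,0]-.668,W[...,1]+.182)<.03)&(W[...,2]>.1);q=W[m];print(q.mean(0),(q.min(0)+q.max(0))/2)
m=(np.hypot(W[...,0]-.668,W[...,1]+.182)<.08)&(W[...,2]>.07)&(W[...,2]<.09);print(cv2.minEnclosingCircle(W[m][:,:2].astype(np.float32)*1000))
tool(.59,-.17,.22,-10)
```

```text
    1280 [404.9 331. ] [18.3 48.8] 80.3 z 0.0816
    39 [403.5 327.9] [14.6 36. ] 77.0 z 0.0795
  circ 2240 [0.4034 0.3343 0.0445] z [0.0304 0.0421]
  circ 195 [0.4007 0.3316 0.0455] z [0.031  0.0421]
  circ 2158 [0.4031 0.33   0.069 ] z [0.0094 0.0146]
  circ 148 [0.3927 0.3138 0.052 ] z [0.0093 0.015 ]
    43 [ 666.7 -186.4] [15.4 16.8] 0.2 z 0.1083
[ 0.66726939 -0.18457225  0.10473425] [ 0.66781488 -0.18443426  0.1043107 ]
((669.2193603515625, -182.75535583496094), 62.356990814208984)
t 24.1 shift [-0.1731 -0.3282 -0.018 ] rotvec [-0.  -0.  -0.2] pos [0.4779 0.1837 0.2018] q6 -139.0
```

Scaled: -0.277 m / 0.5 = -0.554, -0.03 m / 0.5 = -0.06.

{"op": "move_tool", "data": {
  "ticks": [
    [1,-0.026,-0.04,-0.02,0,0,0],
    [1,-0.07,-0.11,-0.04,0,0,0],
    [1,-0.116,-0.18,-0.06,0,0,0],
    [1,-0.164,-0.256,-0.06,0,0,0],
    [1,-0.212,-0.33,-0.06,0,0,0],
    [1,-0.26,-0.406,-0.06,0,0,0],
    [1,-0.308,-0.48,-0.06,0,0,0],
    [1,-0.356,-0.554,-0.06,0,0,0]
  ]
}}

```text
time_s: 24.9
tcp_pos: [0.6054, -0.1183, 0.232]
ee_rot: [[-0.985, 0.173, 0.0], [0.173, 0.985, 0.0], [-0.0, 0.0, -1.0]]
wrist_force: [1.0, -0.1, -0.6]
gripper_width: 1.001
gripper_force: 0.0
```

{"op": "move_tool", "data": {
  "ticks": [
    [1,-0.04,-0.06,0,0,0,0],
    [1,-0.07,-0.11,0,0,0,0],
    [1,-0.07,-0.11,0,0,0,0],
    [1,-0.07,-0.11,0,0,0,0],
    [1,-0.07,-0.11,0,0,0,0]
  ]
}}

```text
time_s: 25.4
tcp_pos: [0.6295, -0.1766, 0.232]
ee_rot: [[-0.985, 0.172, -0.0], [0.172, 0.985, 0.0], [0.0, 0.0, -1.0]]
wrist_force: [0.4, 0.3, 0.5]
gripper_width: 0.998
gripper_force: 0.0
```

Run:
```python
from h import *
w=cap('wrist','w7.png')
W=cloud(w);m=(np.hypot(W[...,0]-.668,W[...,1]+.183)<.03)&(W[...,2]>.1)&(W[...,2]<.12);q=W[m];print(len(q),cv2.minEnclosingCircle(q[:,:2].astype(np.float32)*1000),q[:,2].max())
m=(np.hypot(W[...,0]-.668,W[...,1]+.183)<.08)&(W[...,2]>.075)&(W[...,2]<.09);print(cv2.minEnclosingCircle(W[m][:,:2].astype(np.float32)*1000))
tool(.668,-.183,.093,-10)
```

```text
526 ((670.310302734375, -182.3780517578125), 12.18018627166748) 0.108369427344219
((670.8843994140625, -182.4878387451172), 61.26377487182617)
t 25.45 shift [-3.900e-02  1.000e-04  1.393e-01] rotvec [0.  0.  0.1] pos [ 0.6295 -0.1765  0.2323] q6 -98.0
```

View pics/w7.png

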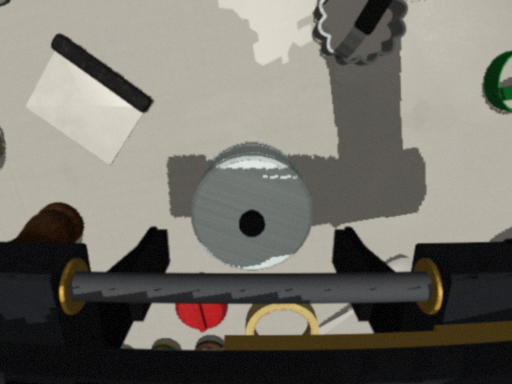

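The cover's knob is at (252,222), with nothing near the fingers. Grasping the knob.

Units first: shifts go in shares of 50 cm and turns go in shares of 180 degrees. So 0.14 m / 0.5 = 0.28, 0.001 m / 0.5 = 0.002.

{"op": "move_tool", "data": {
  "ticks": [
    [1,-0.05,0,0,0,0,0],
    [1,-0.082,0.002,0.04,0,0,0],
    [1,-0.082,0.002,0.1,0,0,0],
    [1,-0.082,0.002,0.16,0,0,0],
    [1,-0.082,0.002,0.22,0,0,0],
    [1,-0.082,0.002,0.26,0,0,0],
    [1,-0.082,0.002,0.28,0,0,0],
    [1,-0.082,0.002,0.28,0,0,0]
  ]
}}

```text
time_s: 26.25
tcp_pos: [0.6695, -0.183, 0.0909]
ee_rot: [[-0.985, 0.172, -0.003], [0.172, 0.985, 0.0], [0.003, -0.0, -1.0]]
wrist_force: [-0.2, 0.1, 0.4]
gripper_width: 1.002
gripper_force: 0.0
```

{"op": "move_tool", "data": {
  "ticks": [
    [1,0,0,0,0,0,0],
    [0,0,0,0,0,0,0],
    [0,0,0,0,0,0,0],
    [0,0,0,0,0,0,0],
    [0,0,0,0,0,0,0],
    [0,0,0,0,0,0,0],
    [0,0,0,0,0,0,0],
    [0,0,0,0,0,0,0]
  ]
}}

```text
time_s: 27.05
tcp_pos: [0.6701, -0.1841, 0.092]
ee_rot: [[-0.985, 0.174, -0.0], [0.174, 0.985, 0.0], [0.0, -0.0, -1.0]]
wrist_force: [-0.9, -0.1, -0.4]
gripper_width: 0.446
gripper_force: 0.0
```

{"op": "move_tool", "data": {
  "ticks": [
    [0,0,0,0,0,0,0],
    [0,0,0,0,0,0,0],
    [0,0,0,0,0,0,0],
    [0,0,0,0,0,0,0],
    [0,0,0,0,0,0,0],
    [0,0,0,0,0,0,0]
  ]
}}

```text
time_s: 27.65
tcp_pos: [0.6702, -0.1839, 0.092]
ee_rot: [[-0.985, 0.174, 0.0], [0.174, 0.985, 0.0], [-0.0, 0.0, -1.0]]
wrist_force: [0.1, 0.7, 0.0]
gripper_width: 0.266
gripper_force: 30.0
```

Scaled: -0.13 m / 0.5 = -0.26, -0.125 m / 0.5 = -0.25.

{"op": "move_tool", "data": {
  "ticks": [
    [0,0,0,-0.02,0,0,0],
    [0,0,0,-0.06,0,0,0],
    [0,0,0,-0.11,0,0,0],
    [0,0,0,-0.16,0,0,0],
    [0,0,0,-0.21,0,0,0],
    [0,0,0,-0.25,0,0,0],
    [0,0,0,-0.26,0,0,0],
    [0,0,0,-0.26,0,0,0]
  ]
}}

```text
time_s: 28.45
tcp_pos: [0.6701, -0.1841, 0.2227]
ee_rot: [[-0.985, 0.174, 0.001], [0.174, 0.985, 0.0], [-0.001, 0.0, -1.0]]
wrist_force: [-0.3, 0.8, -3.5]
gripper_width: 0.261
gripper_force: 30.0
```

Run:
```python
from h import *
tool(.4015,.330,.22,-10)
```

```text
t 28.45 shift [0.3539 0.4595 0.0026] rotvec [ 0.   0.1 -0. ] pos [ 0.6701 -0.1841  0.2227] q6 -98.0
```

Scaled: 0.169 m / 0.5 = 0.338, 0.144 m / 0.5 = 0.288.

{"op": "move_tool", "data": {
  "ticks": [
    [0,0.012,0.016,0,0,0,0],
    [0,0.036,0.048,0,0,0,0],
    [0,0.072,0.094,0,0,0,0],
    [0,0.11,0.142,0,0,0,0],
    [0,0.148,0.192,0,0,0,0],
    [0,0.186,0.24,0,0,0,0],
    [0,0.222,0.288,0,0,0,0],
    [0,0.26,0.338,0,0,0,0]
  ]
}}

```text
time_s: 29.25
tcp_pos: [0.5694, 0.0062, 0.2204]
ee_rot: [[-0.985, 0.174, -0.003], [0.174, 0.985, -0.0], [0.003, -0.001, -1.0]]
wrist_force: [-0.4, 0.7, -2.3]
gripper_width: 0.264
gripper_force: 30.0
```

{"op": "move_tool", "data": {
  "ticks": [
    [0,0.038,0.048,0,0,0,0],
    [0,0.074,0.096,0,0,0,0],
    [0,0.112,0.144,0,0,0,0],
    [0,0.148,0.194,0,0,0,0],
    [0,0.186,0.242,0,0,0,0],
    [0,0.222,0.29,0,0,0,0],
    [0,0.26,0.338,0,0,0,0],
    [0,0.298,0.386,0,0,0,0]
  ]
}}

```text
time_s: 30.05
tcp_pos: [0.4562, 0.2214, 0.2206]
ee_rot: [[-0.985, 0.174, -0.003], [0.174, 0.985, -0.002], [0.002, -0.002, -1.0]]
wrist_force: [0.2, -0.5, -2.7]
gripper_width: 0.267
gripper_force: 30.0
```

Run:
```python
from h import *
tool(.4015,.330,.22,-10)
```

```text
t 30.05 shift [0.0727 0.0975 0.0006] rotvec [-0.1 -0.1  0. ] pos [0.4562 0.2214 0.2206] q6 -144.0
```

Scaled: 0.096 m / 0.5 = 0.192, 0.09 m / 0.5 = 0.18.

{"op": "move_tool", "data": {
  "ticks": [
    [0,0.03,0.04,0,0,0,0],
    [0,0.06,0.08,0,0,0,0],
    [0,0.09,0.12,0,0,0,0],
    [0,0.116,0.156,0,0,0,0],
    [0,0.134,0.18,0,0,0,0],
    [0,0.142,0.192,0,0,0,0],
    [0,0.142,0.192,0,0,0,0],
    [0,0.142,0.192,0,0,0,0]
  ]
}}

```text
time_s: 30.85
tcp_pos: [0.405, 0.3271, 0.2217]
ee_rot: [[-0.985, 0.174, -0.001], [0.174, 0.985, -0.001], [0.0, -0.001, -1.0]]
wrist_force: [0.1, 0.2, -2.9]
gripper_width: 0.264
gripper_force: 30.0
```

{"op": "move_tool", "data": {
  "ticks": [
    [0,0,0,0,0,0,0],
    [0,0,0,0,0,0,0],
    [0,0,0,0,0,0,0],
    [0,0,0,0,0,0,0]
  ]
}}

```text
time_s: 31.25
tcp_pos: [0.4052, 0.3275, 0.2221]
ee_rot: [[-0.985, 0.174, 0.0], [0.174, 0.985, 0.0], [-0.0, 0.0, -1.0]]
wrist_force: [0.5, -0.9, -2.5]
gripper_width: 0.263
gripper_force: 30.0
```

Run:
```python
from h import *
from scipy.optimize import least_squares
tool(.4015,.330,.096,-10)
p=np.array(sensors.sense()['tcp_pos'])
C={}
for n in('wrist','side','scene'):
    c=cap(n,'v8_%s.png'%n);W=cloud(c)
    rr=np.hypot(W[...,0]-.4015,W[...,1]-.33);m=(rr>.06)&(rr<.08)&(W[...,2]>.009)&(W[...,2]<.016);q=W[m]
    s=least_squares(lambda a:np.hypot(q[:,0]-a[0],q[:,1]-a[1])-.0705,[.4,.33],loss='soft_l1',f_scale=.001);print(n,len(q),'base',np.round(s.x,4))
    rr=np.hypot(W[...,0]-p[0],W[...,1]-p[1]);m=(rr>.055)&(rr<.068)&(W[...,2]>.125)&(W[...,2]<.205);q=W[m]
    # cylinder fit w/ tilt
    if len(q)>20:
        zc=.167
        s=least_squares(lambda a:np.hypot(q[:,0]-a[0]-a[2]*(q[:,2]-zc),q[:,1]-a[1]-a[3]*(q[:,2]-zc))-.061,[p[0],p[1],0,0],loss='soft_l1',f_scale=.001);print('   cover',len(q),np.round(s.x,4),'z',q[:,2].min())
```

```text
t 31.25 shift [0.0041 0.0018 0.1261] rotvec [ 0.  0. -0.] pos [0.4052 0.3275 0.2221] q6 -157.0
wrist 632 base [0.4028 0.33  ]
   cover 1244 [4.063e-01 3.274e-01 2.700e-03 2.000e-04] z 0.1303268821533506
side 76 base [0.4002 0.3297]
   cover 835 [ 0.4039  0.3291  0.0023 -0.0007] z 0.12869048082355694
scene 147 base [0.4008 0.3305]
   cover 907 [ 0.4042  0.3274 -0.0008 -0.0056] z 0.12652796881292472
```

View pics/v8_side.png

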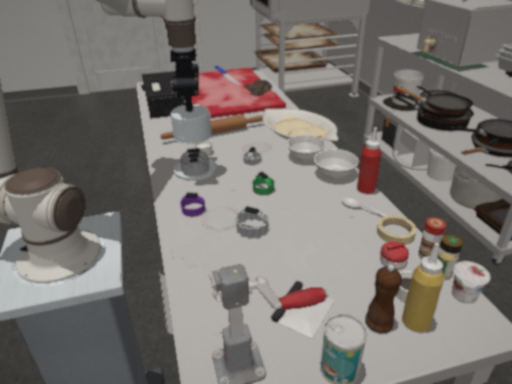

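The cover hangs level above the nest, cover at (191,124) and nest at (195,165). All three cameras give the same offset of about 4 mm, so I'll correct that and lower it.

{"op": "move_tool", "data": {
  "ticks": [
    [0,0.0076,0.0032,0.02,0,0,0],
    [0,0.0076,0.0032,0.06,0,0,0],
    [0,0.0076,0.0032,0.1,0,0,0],
    [0,0.0076,0.0032,0.14,0,0,0],
    [0,0.0076,0.0032,0.18,0,0,0],
    [0,0.0076,0.0032,0.21,0,0,0],
    [0,0.0076,0.0032,0.226,0,0,0],
    [0,0.0076,0.0032,0.226,0,0,0]
  ]
}}

```text
time_s: 32.2
tcp_pos: [0.4009, 0.3293, 0.1076]
ee_rot: [[-0.985, 0.174, -0.002], [0.174, 0.985, -0.003], [0.001, -0.003, -1.0]]
wrist_force: [0.3, 0.3, -2.7]
gripper_width: 0.262
gripper_force: 30.0
```

{"op": "move_tool", "data": {
  "ticks": [
    [0,0,0,0.008,0,0,0],
    [0,0,0,0.016,0,0,0],
    [0,0,0,0.022,0,0,0],
    [0,0,0,0.027,0,0,0],
    [0,0,0,0.027,0,0,0]
  ]
}}

```text
time_s: 32.7
tcp_pos: [0.4014, 0.3298, 0.0953]
ee_rot: [[-0.985, 0.174, -0.0], [0.174, 0.985, -0.0], [0.0, -0.0, -1.0]]
wrist_force: [-0.4, 0.5, -2.0]
gripper_width: 0.266
gripper_force: 30.0
```

Scaled: 0.001 m / 0.5 = 0.002, 0.0005 m / 0.5 = 0.001.

{"op": "move_tool", "data": {
  "ticks": [
    [0,0,0,0.001,0,0,0],
    [0,0,0,0.002,0,0,0],
    [0,0,0,0.002,0,0,0]
  ]
}}

```text
time_s: 33.0
tcp_pos: [0.4016, 0.3301, 0.0949]
ee_rot: [[-0.985, 0.174, 0.0], [0.174, 0.985, 0.0], [-0.0, 0.0, -1.0]]
wrist_force: [-1.2, -0.8, -1.3]
gripper_width: 0.264
gripper_force: 30.0
```

{"op": "move_tool", "data": {
  "ticks": [
    [0.35,0,0,0,0,0,0],
    [0.5,0,0,0,0,0,0],
    [0.6,0,0,0,0,0,0],
    [0.6,0,0,0,0,0,0],
    [0.6,0,0,0,0,0,0],
    [0.6,0,0,0,0,0,0]
  ]
}}

```text
time_s: 33.6
tcp_pos: [0.4016, 0.33, 0.0946]
ee_rot: [[-0.985, 0.174, 0.0], [0.174, 0.985, 0.0], [-0.0, 0.0, -1.0]]
wrist_force: [-0.0, -0.0, -0.6]
gripper_width: 0.591
gripper_force: 0.0
```

{"op": "move_tool", "data": {
  "ticks": [
    [0.8,0,0,-0.04,0,0,0],
    [1,0,0,-0.12,0,0,0],
    [1,0,0,-0.2,0,0,0],
    [1,0,0,-0.24,0,0,0],
    [1,-0.08,0,-0.26,0,0,0],
    [1,-0.16,-0.04,-0.26,0,0,0],
    [1,-0.24,-0.08,-0.26,0,0,0],
    [1,-0.24,-0.08,-0.26,0,0,0]
  ]
}}

```text
time_s: 34.4
tcp_pos: [0.5158, 0.2671, 0.224]
ee_rot: [[-0.984, 0.179, 0.0], [0.179, 0.984, -0.001], [-0.0, -0.001, -1.0]]
wrist_force: [-0.6, 0.0, -0.4]
gripper_width: 0.998
gripper_force: 0.0
```

Run:
```python
from h import *
from scipy.optimize import least_squares
for n in('wrist','side','scene'):
    c=cap(n,'v9_%s.png'%n);W=cloud(c)
    rr=np.hypot(W[...,0]-.4015,W[...,1]-.33);m=(rr>.064)&(rr<.08)&(W[...,2]>.009)&(W[...,2]<.016);q=W[m]
    s=least_squares(lambda a:np.hypot(q[:,0]-a[0],q[:,1]-a[1])-.0705,[.4,.33],loss='soft_l1',f_scale=.001);print(n,len(q),'base',np.round(s.x,4))
    m=(rr>.05)&(rr<.07)&(W[...,2]>.03)&(W[...,2]<.08);q=W[m];zc=.05
    if len(q)>20:
        s=least_squares(lambda a:np.hypot(q[:,0]-a[0]-a[2]*(q[:,2]-zc),q[:,1]-a[1]-a[3]*(q[:,2]-zc))-.061,[.4,.33,0,0],loss='soft_l1',f_scale=.001);print('   cover',len(q),np.round(s.x,4))
    m=(rr<.05)&(rr>.02)&(W[...,2]>.08)&(W[...,2]<.1);q=W[m]
    print('   top',len(q),q[:,2].mean() if len(q) else 0, np.linalg.lstsq(np.c_[q[:,:2]-[.4,.33],np.ones(len(q))],q[:,2],rcond=None)[0] if len(q)>10 else '')
```

```text
wrist 654 base [0.4026 0.3302]
   cover 23 [ 0.4089  0.3336 -0.3194 -0.1748]
   top 7779 0.0870708547065223 [-4.09380795e-05  6.64152194e-04  8.70724592e-02]
side 66 base [0.4003 0.3301]
   cover 484 [ 0.4     0.3317  0.004  -0.0126]
   top 241 0.08653397668570714 [-0.00131819 -0.01119776  0.08647507]
scene 110 base [0.401  0.3304]
   cover 505 [ 0.4018  0.3293 -0.0147 -0.0075]
   top 601 0.0867225548288315 [-0.00175079  0.00540154  0.08671975]
```

View pics/v9_wrist.png

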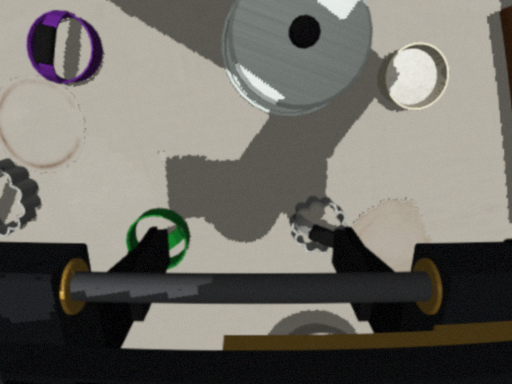

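The cover top is level at 87 mm, which is the 84 mm cover standing on the 3 mm floor, and it is within 2 mm of the base's centre. The knob is at (305,32), and the gripper is clear of everything. Handing in.

{"op": "move_tool", "data": {
  "ticks": [
    [1,0,0,0,0,0,0],
    [1,0,0,0,0,0,0],
    [1,0,0,0,0,0,0]
  ],
  "lines": "1,1"
}}

```text
time_s: 34.85
```

```bash
python3 -c "
from station import workorder;print(workorder.finish_job())"
```

```text
the job is handed in; nothing more can be done
None
```

The three plain cutters are nested upright in the tin's base and the cover sits flat over them inside the rim; I handed the job in at about 35 s, but it returned no verdict.

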